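# Shut the drain gate: catch down, bolt home

### The arm

A 6-joint arm with a two-finger parallel gripper is mounted at the origin on the work surface. World frame = base frame: x ahead of the robot, y to its left, z up, the work surface at z = 0. Lengths are in mm, angles in rad, forces in N, time in s.
With the tool pointing down it reaches from about 425 to 925 mm from the base axis. Payload 12.5 kg.
Tool frame: the origin (TCP) lies midway between the tips of the shut fingers; the grasp point (between the pads) lies 19 mm behind it; z points along the fingers, y is the direction in which the jaws open and shut (so a half turn about z gives the same grasp; the last joint's range is limited). The gripper opens to 85 mm and grips with 20 to 120 N. Pads are 22 mm wide; open, the fingers measure 114 mm over their backs; the gripper's body (76 mm by 85 mm) begins 54 mm behind the grasp point. The pads swing forward as they close: fully open they stand 13 mm farther back than shut.
Start: joints at [-1.212, 0.491, 1.559, -0, 1.092, -0.106], TCP at [280.176, -558.7, 231.327] pointing down, gripper open.
Joint ranges: [-3.1, 3.1], [-0.84, 2.19], [0.05, 2.79], [-1.13, 4.28], [0.06, 2.93], [-2.69, 2.69]. Speed limits (rad/s): [2.22, 2.22, 2.79, 3.14, 3.14, 3.14].

### API

Orientations are given as a unit quaternion [x, y, z, w].
In Python, from rig import env gives the robot as it stands.
- The arm moves only by the tool carry_out, never from a script. Its argument "deltas" is text: rows parted by semicolons, each of 4 numbers parted by spaces: the shift along the tool's x, y, z in mm, then the turn about the tool's z in degrees. A call has exactly 8 rows; each row is the pose to reach, as a shift and turn from the pose commanded when the call began, along the tool's axes at that moment; what a row does not reach only later rows make up. A row lasts 1/10 s, in which the tool goes at most 50 mm and 8.59 degrees, less where a joint would pass 70% of its speed; a pose out of reach is approached as far as the arm can. A call with a gripper value outside its range is refused whole. "hand" is the closure in counts, from 0 (fully open) to 255 (shut), set as the call begins (left out, the last holds). The fingers move at their own pace and stop on an object; "newtons" is the grip in N (left out, the last holds). Time passes only in rows, so rows that repeat a pose let the fingers close, or fill a call up. It gives the time, the measured TCP pose, the force and the opening at its end, in the units of the state.
- env.get_state(): the state, without advancing time (a new reading comes with each control period).
- env.capture(name): name is "side" or "top"; returns the picture (420x560x3 uint8, blue, green, red); there is no depth.
- env.camera_model(name): a dict with "fx", "fy", "cx", "cy" (pixels), "R" (3x3) and "t" (3): a world point X has camera coordinates R X + t. Camera axes: x right, y down, z forward; pixel columns grow to the right and rows downward; lengths in mm; the calibration is good to about 2 mm. A picture is of the moment at which its call begins. camera_model takes no time and is no camera call.
- env.job_done(): hands the job in, once; it reports no verdict.
The state is a dict: "clock": time; "joints": joint angles; "joint_velocities": joint speeds; "joint_efforts": joint torques, N m; "ee_pos": TCP position; "tool_rot": TCP orientation; "wrist_force": force on the tool from outside, world axes, zero at the start; "ft_torque": the same for the moment, N m; "finger_gap": finger opening in mm.
Only numpy, scipy, OpenCV 4.12 (cv2) and the standard library are available. Lean on these libraries where they do the work, as an engineer would, in place of code of your own. Each camera call takes 0.05 s, during which the arm holds its last target. There are 200 camera calls.

### The job

Shut the drain gate valve: press its long spring safety catch right down with one fingertip and, keeping it down all the way, push the bolt's upright handle with the other fingertip towards the valve until the bolt is fully home. Then let go so that the catch springs up again and locks the bolt. Only press and push: do not move or pick up any of the loose parts and tools lying about.

Things in the scene. Friction and masses are not known exactly. Their poses are not given: they have to be found in the camera images.
- valve: Fixed grey board 340 x 300 x 12 mm with a white gate valve. Origin on the bench top, z up. The bolt slides along +x to the valve; pedal on its +y side, handle reaching to -y. In this frame: valve block x 75 to 175 mm, 92 mm high; pipe along y at x 125 mm, to 80 mm high; bed under bolt 38 mm high; housing under pedal 42 mm high. Behind the handle (-x) only the 12 mm board top.
- bolt_face (a point): Centre of the bolt handle's push face, which looks along the board's -x. The handle is a dark upright plate 8 mm thick (x), 57 mm wide (y), 40 to 88 mm above the bench, on the end of a toothed steel bar 20 mm wide, top 53 mm above the bench. With the bolt at 0 this point is at (-74, -16.5, 64) mm in the board frame; it moves with the bolt.
- catch_top (a point): Centre of the top of the spring catch, a flat steel pedal 120 mm long (board x), 32 mm wide (y), parallel to the bolt. Its top is 64 mm above the bench; it goes straight down 14 mm to a stop (top then at 50 mm). At rest the point is at (-52, 46, 64) mm in the board frame: the pedal reaches 38 mm behind the push face at the start. Press it anywhere along its length.
- bolt (a joint): Bolt travel in m: about 0 at the start (valve open), 0.048 fully home (valve shut, hard stop), growing as the handle is pushed towards the valve. About 3 N of friction; it stays where it is left. Side teeth every 16 mm: while the catch is up it stops the bolt at 0, 16, 32 or 48 mm, with 2 mm of play.
- catch (a joint): Catch travel in m: 0 up (locking the bolt), 0.014 fully pressed (stop). The bolt is free beyond 0.008. Spring: about 3 N to start, 6 N fully down; it springs up by itself when let go in a notch.
- slip_nut: loose white plastic slip nut, ring 52 mm across, 20 mm high, standing on the board; bystander, origin at centre of underside
- brass_plug: loose brass plug, 32 mm foot, 45 mm high, standing on the board; bystander, origin at centre of underside
- coupling: loose white pipe coupling, 44 mm across, 40 mm high, standing on the board; bystander, origin at centre of underside
- bowl: green plastic bowl, 200 mm across, 90 mm high; bystander, origin at centre of underside
- wrench: steel wrench 220 mm long, lying flat; bystander
- spray: white bottle 70 mm across, 190 mm high; bystander, origin at centre of underside
- paste_jar: grey jar with white lid, 68 mm across, 75 mm high; bystander, origin at centre of underside

How it is judged (in metres and radians):
On the way, in this order (a step that is already met when the one before it is completed fails the run):
1. a finger presses the catch down while the bolt is still at its start (value of joint catch above 0.008 m and value of joint bolt below 0.005 m and contact force between the fingers and catch above 0.5 N), for 0.05 s.
2. the bolt is pushed home with a finger on the handle and the catch still held down by a finger (value of joint catch above 0.007 m and value of joint bolt above 0.0455 m and contact force between the fingers and catch above 0.5 N and contact force between the fingers and bolt above 0.5 N), for 0.03 s.
At the end, for the whole second after the job is handed in: The bolt is home (joint over 45.5 mm of 48) and at rest, and the catch has sprung up (under 2 mm), locking it (value of joint bolt above 0.0455 m and value of joint catch below 0.002 m and velocity of joint bolt below 0.005 m/s); the robot touches nothing.
It fails at once if the catch comes up on the way, before the bolt is home (or the bolt is forced past it) (value of joint bolt between 0.006 and 0.044 m and value of joint catch below 0.004 m).
It fails at once if a loose part or tool is moved more than 20 mm or picked up (distance of any of slip_nut, brass_plug, coupling, bowl, wrench, spray, paste_jar from where it was at the start of the episode above 0.02 m).
It also fails if it takes over 32 s, if anything falls off the work surface, if the arm or the gripper's body presses on something with over 40 N, if the wrist force passes 120 N, or if a joint passes its speed limit or range.

## Working session

There is one attempt and no reset: what is moved stays moved. The work goes in short steps, Python scripts to look and compute and a tool call to move; the robot and the scene stay as the last step left them, time stands still between calls to the robot, and variables do not carry over. Pictures are saved under pics/ and viewed, about 8 in all and at most 12, crops included, and the job is handed in when it is done.

Besides the shell and the picture viewer there is one more tool, called after ">>>" as name(argument=value, ...), one argument or row to a line, values as JSON. carry_out: Moves the arm, as the interface text tells. Its arguments: {"type":"object","properties":{"deltas":{"type":"string"},"hand":{"type":"number"},"newtons":{"type":"number"}},"required":["deltas"]}

```bash
mkdir -p pics; python3 - <<'E'
from rig import env
import cv2
for n in("top","side"):
    cv2.imwrite(f"pics/{n}0.png",env.capture(n)); m=env.camera_model(n); print(n,m)
s=env.get_state(); print(s)
E
```

```text
top {'fx': 430.69208062177233, 'fy': 430.69208062177233, 'cx': 281.18130147925103, 'cy': 214.71837439687596, 'R': array([[-0.02955044, -0.9995445 , -0.00612956],
       [-0.98616674,  0.03015445, -0.16299042],
       [ 0.16310101,  0.00122833, -0.98660861]]), 't': array([ -20.18608698,  544.53338123, 1295.20595583])}
side {'fx': 430.4053392902163, 'fy': 430.4053392902163, 'cx': 286.2705409251613, 'cy': 211.2666422973224, 'R': array([[-0.98356839, -0.18047097,  0.00484263],
       [-0.14106882,  0.75153401, -0.64443481],
       [ 0.11266237, -0.63452885, -0.76464392]]), 't': array([ 499.13278795,  129.31690461, 1192.56598754])}
{'clock': 0.1, 'joints': array([-1.21157937e+00,  4.91482714e-01,  1.55941593e+00, -2.13720663e-05,
        1.09169031e+00, -1.05628220e-01]), 'joint_velocities': array([-0.00022533, -0.00321501, -0.00177469,  0.000424  ,  0.00140195,
        0.0009418 ]), 'joint_efforts': array([ 4.84555465e-03, -6.19446802e+01, -2.62027037e+01, -1.52263311e-05,
        2.93690515e-03,  3.85500732e-05]), 'ee_pos': array([ 280.1036843 , -558.4839843 ,  230.78702221]), 'tool_rot': array([ 9.73109986e-01,  2.30340415e-01, -7.23977068e-05, -4.92951355e-04]), 'wrist_force': array([ 0.02566875, -0.14015113,  0.12811392]), 'ft_torque': array([0.01890508, 0.0056966 , 0.06000405]), 'finger_gap': 85.23800029060398}
```

View pics/top0.png

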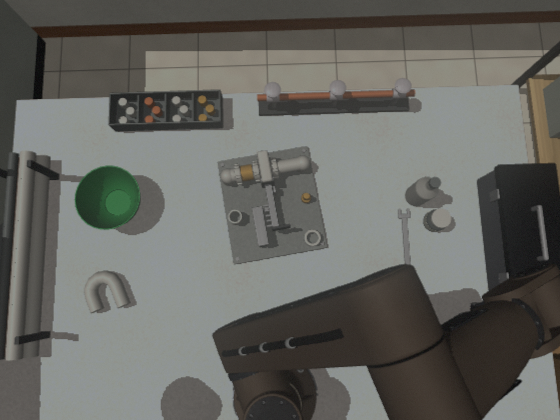

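View pics/side0.png

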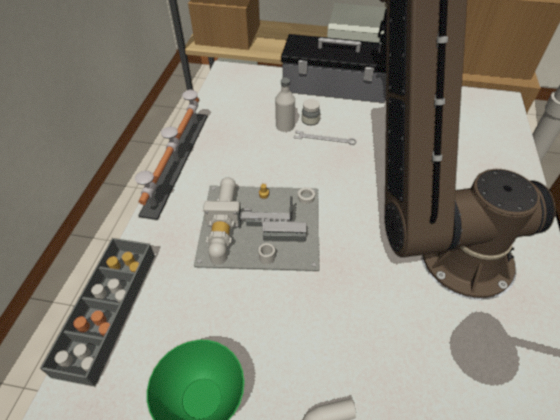

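The top view shows the board with corners near (219,163), (309,147), (327,248) and (235,264). The pedal is near (261,226), the handle near (280,228), the slip nut near (313,238), the brass plug near (307,198) and the coupling near (235,217). In the side view the board spans about (197–320, 187–268).

```bash
cat > h.py <<'E'
import numpy as np, cv2
from rig import env
def ray(n,u,v,z):
    m=env.camera_model(n); R=np.array(m["R"]);t=np.array(m["t"])
    c=-R.T@t; d=R.T@np.array([(u-m["cx"])/m["fx"],(v-m["cy"])/m["fy"],1])
    return c+d*(z-c[2])/d[2]
def proj(n,X):
    m=env.camera_model(n); p=np.array(m["R"])@X+np.array(m["t"])
    return m["fx"]*p[0]/p[2]+m["cx"],m["fy"]*p[1]/p[2]+m["cy"]
E
python3 - <<'E'
from h import *
for n,(x0,y0,x1,y1) in {"top":(205,135,340,275),"side":(185,170,335,280)}.items():
    im=cv2.imread(f"pics/{n}0.png"); g=im.max(2)
    k=np.zeros_like(g); k[y0:y1,x0:x1]=(g[y0:y1,x0:x1]<150)*255
    k=cv2.morphologyEx(k,cv2.MORPH_OPEN,np.ones((3,3)))
    c=cv2.convexHull(max(cv2.findContours(k,0,2)[0],key=cv2.contourArea))
    q=cv2.approxPolyDP(c,6,True)[:,0]; print(n,q.tolist(),cv2.contourArea(c))
    print(np.round([ray(n,*p,12)[:2] for p in q]))
    cv2.imwrite(f"pics/{n}z.png",cv2.resize(im[y0:y1,x0:x1],None,fx=5,fy=4.2 if n=="top" else 5,interpolation=2))
a=cv2.imread("pics/topz.png");b=cv2.imread("pics/sidez.png")
a=cv2.resize(cv2.imread("pics/top0.png")[135:275,205:340],None,fx=4.2,fy=4.2,interpolation=2);cv2.imwrite("pics/topz.png",a)
E
```

```text
top [[339, 135], [339, 274], [206, 274], [205, 135]] 18624.5
[[ 809. -234.]
 [ 357. -211.]
 [ 369.  204.]
 [ 823.  206.]]
side [[205, 211], [234, 184], [316, 196], [318, 270], [195, 266]] 9155.5
[[ 757.  -21.]
 [ 701. -144.]
 [ 441. -142.]
 [ 399.  122.]
 [ 726.  170.]]
```

View pics/topz.png

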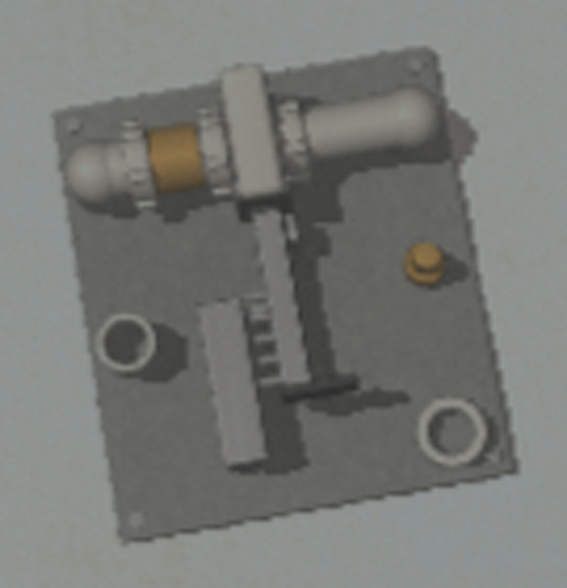

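View pics/sidez.png

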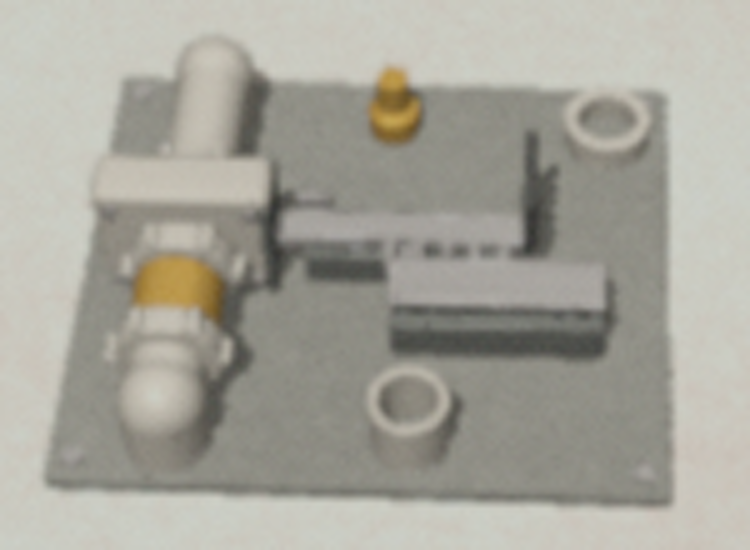

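The zoomed views show the board corners clearly. In the top crop they are (53,115), (435,48), (517,468) and (122,543), with the pedal at (200,305)–(265,458) and the handle plate at (285–357, 375–400). In the side crop the board corners are (125,78), (665,92), (670,500) and (47,485).

```bash
cat >> h.py <<'E'
def fit(B,W):
    B,W=np.array(B,float),np.array(W,float); b,w=B.mean(0),W.mean(0)
    d=B-b;e=W-w; a=np.arctan2((d[:,0]*e[:,1]-d[:,1]*e[:,0]).sum(),(d*e).sum())
    R=np.array([[np.cos(a),-np.sin(a)],[np.sin(a),np.cos(a)]]); t=w-R@b
    return a,R,t,(W-(B@R.T+t))
E
python3 - <<'E'
from h import *
T=lambda p,z:ray("top",(p[0]+.5)/4.2-.5+205,(p[1]+.5)/4.2-.5+135,z)[:2]
S=lambda p,z:ray("side",(p[0]+.5)/5-.5+185,(p[1]+.5)/5-.5+170,z)[:2]
c=[(170,150),(170,-150),(-170,-150),(-170,150)]
top=[T(p,12) for p in[(53,115),(435,48),(517,468),(122,543)]]
sd=[S(p,12) for p in[(47,485),(125,78),(665,92),(670,500)]]
for w in(top,sd): a,R,t,r=fit(c,w);print(np.degrees(a),t,np.round(r).tolist())
a,R,t,r=fit(c+c,top+sd);print(np.degrees(a),a,t)
tb=lambda w:np.round(R.T@(w-t))
print("pedal top",[tb(T(p,64)) for p in[(200,305),(243,297),(265,458),(225,467)]])
print("pedal side",[tb(S(p,64)) for p in[(388,263),(606,263),(605,310),(390,310)]])
print("handle top",[tb(T(p,88)) for p in[(285,398),(357,380)]], "side",[tb(S(p,88)) for p in[(532,132)]])
print("nut",tb(T((452,432),32)),tb(S((608,117),32)),"coup",tb(T((126,342),52)),tb(S((410,400),52)),"plug",tb(T((427,257),57)))
for p in[(-52,46),(-74,-16.5)]:print(R@p+t)
E
```

```text
8.584433237686351 [586.42706587  -7.06124723] [[-3.0, -0.0], [-3.0, -2.0], [4.0, 1.0], [2.0, 1.0]]
8.711510381089322 [585.14001599  -1.96652256] [[-3.0, 1.0], [-1.0, -1.0], [0.0, 0.0], [3.0, -0.0]]
8.648069813851503 0.15093729219404184 [585.78354093  -4.5138849 ]
pedal top [array([-11.,  58.]), array([-10.,  26.]), array([-130.,   31.]), array([-131.,   61.])]
pedal side [array([-11.,  36.]), array([-131.,   32.]), array([-130.,   65.]), array([-14.,  69.])]
handle top [array([-93.,   9.]), array([-89., -44.])] side [array([-88., -42.])]
nut [-132. -108.] [-133. -107.] coup [-26. 117.] [-27. 120.] plug [  -4. -112.]
[527.45796859  33.14415025]
[515.10589804 -31.95328713]
```

Origin check: against the board centre, pedal and handle both read about 18.5 mm too far towards −x. The board frame's origin is therefore about 18.5 mm behind the board centre. I'll use that.

```bash
cat >> h.py <<'E'
A=0.15094; RB=np.array([[np.cos(A),-np.sin(A)],[np.sin(A),np.cos(A)]]); TB=np.array([585.8,-4.5])+RB@[-18.5,0]
from scipy.spatial.transform import Rotation as Ro
def rep(bx,by,z):
    s=env.get_state(); M=Ro.from_quat(s["tool_rot"]).as_matrix(); w=RB@[bx,by]+TB
    d=np.array([*w,z])-s["ee_pos"]; h=np.arctan2(M[1,0],M[0,0])
    print("clock",s["clock"],"ee board",np.round(RB.T@(s["ee_pos"][:2]-TB),1),round(s["ee_pos"][2],1),"tgt world",w.round(1),
     "tool delta",(M.T@d).round(1),"turn",round(np.degrees(h-A),2),"tilt",M[:,2].round(3),"gap",round(s["finger_gap"],1),"F",s["wrist_force"].round(2))
E
python3 -c "
from h import *
rep(-97,13,130)"
```

```text
clock 0.1 ee board [-367.  -501.7] 230.8 tgt world [469.7  -9. ] tool delta [ 415.8 -406.1  101.2] turn 17.99 tilt [-0.     0.001 -1.   ] gap 85.2 F [ 0.03 -0.14  0.13]
```

>>> carry_out(
  deltas="26 -25 0 2;52 -51 0 4;78 -76 0 6;104 -102 0 9;130 -127 0 12;156 -152 0 14;182 -178 0 16;208 -203 0 18",
  hand=105,
  newtons=40,
)

```text
clock: 0.9
ee_pos: [375.2, -282.5, 231.2]
tool_rot: [0.997, 0.074, -0.0, -0.0]
wrist_force: [0.0, -0.7, 0.9]
finger_gap: 50.4
```

```bash
python3 -c "
from h import *
rep(-97,13,130)"
```

```text
clock 0.9 ee board [-231.5 -243.2] 231.2 tgt world [469.7  -9. ] tool delta [ 134.  -256.4  101.2] turn -0.11 tilt [-0.  0. -1.] gap 50.4 F [ 0.04 -0.66  0.88]
```

>>> carry_out(
  deltas="20 -38 0 0;40 -76 0 0;60 -114 0 0;80 -152 10 0;100 -190 25 0;120 -228 45 0;134 -256 60 0;134 -256 80 0",
)

```text
clock: 1.7
ee_pos: [470.0, -7.9, 150.8]
tool_rot: [0.997, 0.077, 0.0, 0.0]
wrist_force: [0.4, -0.5, -0.4]
finger_gap: 50.5
```

>>> carry_out(
  deltas="0 0 0 0;0 0 0 0;0 0 0 0;0 0 5 0;0 0 10 0;0 0 20 0;0 0 20 0;0 0 20 0",
)

```text
clock: 2.5
ee_pos: [469.0, -10.8, 130.9]
tool_rot: [0.997, 0.075, -0.0, -0.0]
wrist_force: [-0.9, 0.3, 0.0]
finger_gap: 50.5
```

```bash
python3 -c "
from h import *
rep(-97,13,75)
cv2.imwrite('pics/s1.png',cv2.resize(env.capture('side')[140:290,180:380],None,fx=4,fy=4,interpolation=2))"
```

```text
clock 2.5 ee board [-97.9  11.3] 130.9 tgt world [469.7  -9. ] tool delta [ 0.9 -1.7 55.9] turn -0.02 tilt [-0.001  0.    -1.   ] gap 50.5 F [-0.91  0.33  0.01]
```

View pics/s1.png

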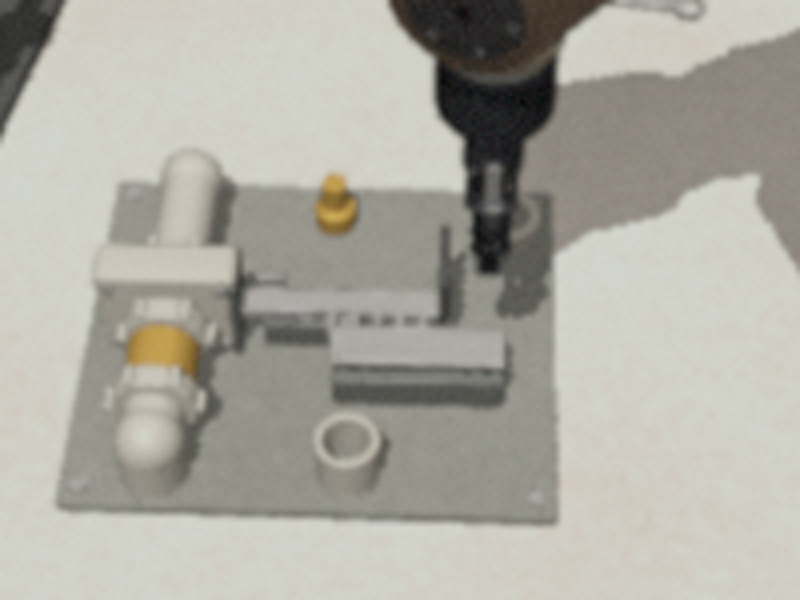

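The side view shows the near fingertip at crop (488,270), in line with the pedal and just behind the handle plate at (445,230–310). All the loose parts are undisturbed. I'll lower now.

>>> carry_out(
  deltas="2 -1 5 0;4 -2 15 0;4 -2 25 0;4 -2 35 0;4 -2 45 0;4 -2 52 0;4 -2 56 0;4 -2 56 0",
)

```text
clock: 3.35
ee_pos: [472.7, -8.2, 74.8]
tool_rot: [0.997, 0.075, -0.0, -0.0]
wrist_force: [-0.3, -0.3, 0.4]
finger_gap: 50.2
```

>>> carry_out(
  deltas="0 0 2 0;0 0 4 0;0 0 6 0;0 0 8 0;0 0 10 0;0 0 12 0;0 0 12 0;0 0 12 0",
)

```text
clock: 4.15
ee_pos: [472.8, -8.2, 63.2]
tool_rot: [0.997, 0.075, -0.0, 0.0]
wrist_force: [1.2, 0.2, 0.1]
finger_gap: 50.6
```

```bash
python3 -c "
from h import *
rep(-94,13,60)
cv2.imwrite('pics/s2.png',cv2.resize(env.capture('side')[170:270,220:340],None,fx=6,fy=6,interpolation=2))"
```

```text
clock 4.15 ee board [-93.7  13.3] 63.2 tgt world [472.6  -8.6] tool delta [-0.3  0.3  3.2] turn -0.01 tilt [-0. -0. -1.] gap 50.6 F [1.22 0.16 0.11]
```

View pics/s2.png

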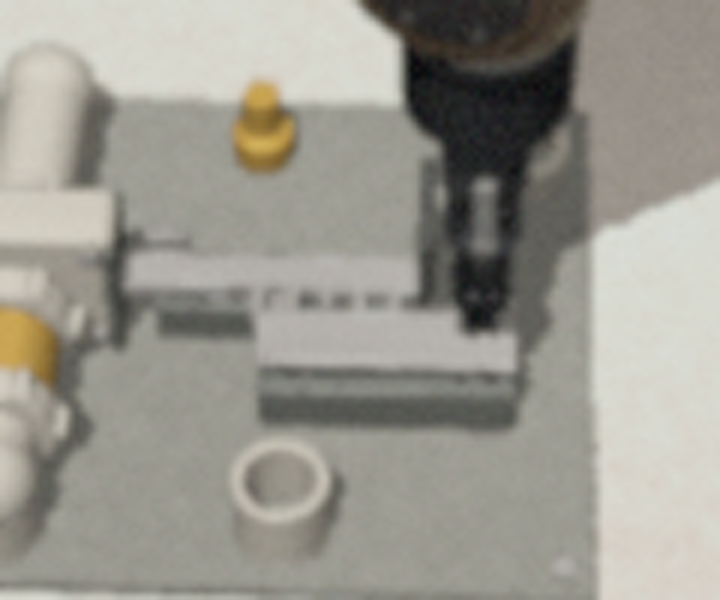

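The near fingertip at (482,328) sits just above the inner half of the pedal's rear end, clear of the handle at (430,160–300). I'll shift 4 mm outwards and press.

>>> carry_out(
  deltas="0 -2 0 0;0 -4 0 0;0 -4 2 0;0 -4 4 0;0 -4 6 0;0 -4 8 0;0 -4 8 0;0 -4 8 0",
)

```text
clock: 5.0
ee_pos: [472.2, -4.2, 55.3]
tool_rot: [0.997, 0.075, -0.0, -0.0]
wrist_force: [-0.4, 1.9, 4.1]
finger_gap: 50.4
```

>>> carry_out(
  deltas="0 0 1 0;0 0 2 0;0 0 3 0;0 0 4 0;0 0 5 0;0 0 6 0;0 0 6 0;0 0 6 0",
)

```text
clock: 5.8
ee_pos: [472.2, -4.2, 49.2]
tool_rot: [0.997, 0.075, -0.0, 0.0]
wrist_force: [-0.7, 3.3, 5.0]
finger_gap: 50.3
```

>>> carry_out(
  deltas="0 0 1 0;0 0 2 0;0 0 3 0;0 0 3 0;0 0 3 0;0 0 3 0;0 0 3 0;0 0 3 0",
)

```text
clock: 6.6
ee_pos: [472.2, -4.2, 46.6]
tool_rot: [0.997, 0.075, 0.0, 0.0]
wrist_force: [-2.8, 4.1, 11.3]
finger_gap: 50.1
```

```bash
python3 -c "
from h import *
rep(-94,17,46)
cv2.imwrite('pics/s3.png',cv2.resize(env.capture('side')[170:270,220:340],None,fx=6,fy=6,interpolation=2))"
```

```text
clock 6.6 ee board [-93.8  17.4] 46.6 tgt world [472.   -4.6] tool delta [-0.2  0.4  0.6] turn -0.02 tilt [ 0. -0. -1.] gap 50.1 F [-2.84  4.08 11.29]
```

View pics/s3.png

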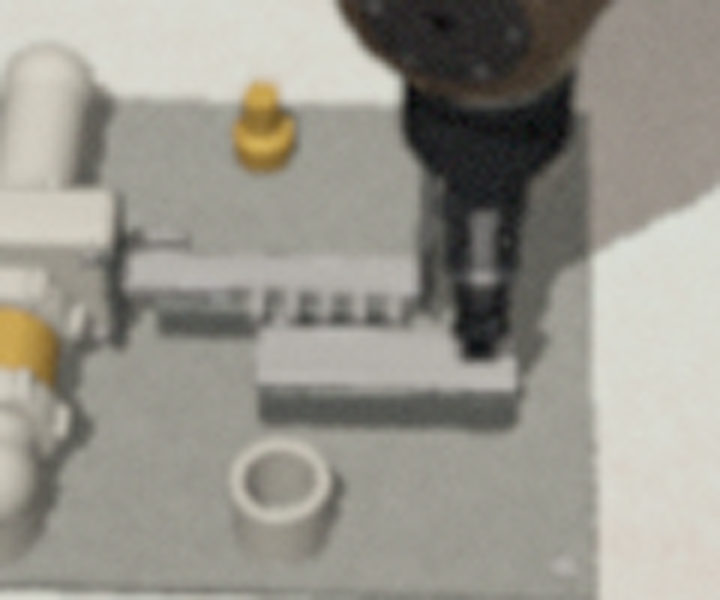

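The pedal is now fully down: its dark rim at (260–515, 375) has gone, the teeth show more, and the force is 11 N at the stop. The bolt hasn't moved. I'll push now.

>>> carry_out(
  deltas="4 0 0 0;8 0 0 0;12 0 0 0;16 0 0 0;20 0 0 0;24 0 0 0;28 0 0 0;32 0 0 0",
)

```text
clock: 7.45
ee_pos: [500.1, 0.4, 46.4]
tool_rot: [0.997, 0.076, -0.004, -0.0]
wrist_force: [-22.0, -5.1, 26.7]
finger_gap: 50.3
```

```bash
python3 -c "
from h import *
rep(-37,17,46)"
```

```text
clock 7.45 ee board [-65.5  17.7] 46.4 tgt world [528.4   4. ] tool delta [28.5  0.7  0.2] turn 0.05 tilt [-0.008  0.    -1.   ] gap 50.3 F [-22.04  -5.1   26.67]
```

```bash
python3 -c "
from h import *
rep(-37,17,46)
a=cv2.resize(env.capture('side')[170:270,220:340],None,fx=6,fy=6,interpolation=2)
cv2.imwrite('pics/s4.png',a)"
```

```text
clock 7.45 ee board [-65.5  17.7] 46.4 tgt world [528.4   4. ] tool delta [28.5  0.7  0.2] turn 0.05 tilt [-0.008  0.    -1.   ] gap 50.3 F [-22.04  -5.1   26.67]
```

View pics/s4.png

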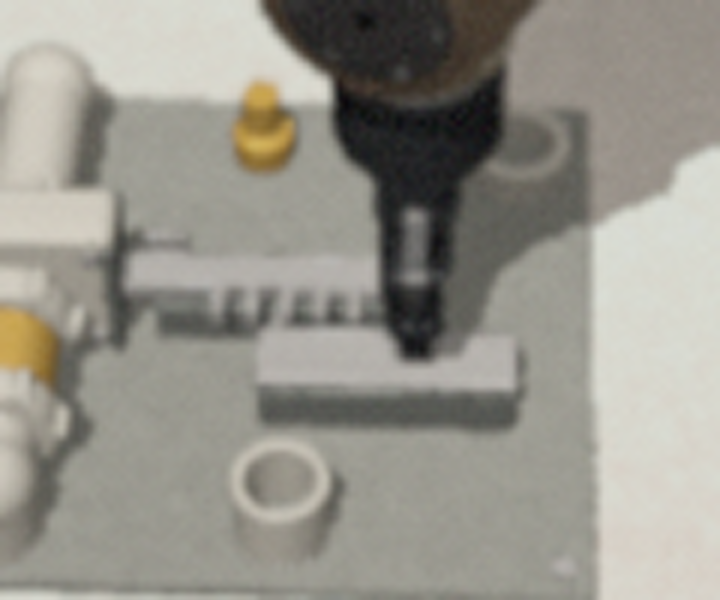

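The bolt has moved about 19 mm: the first tooth went from (265) to (225) in the crop. The pedal is still fully down and the parts are undisturbed. The down force has grown to 27 N, so I'll ease off 1 mm while continuing.

>>> carry_out(
  deltas="0 0 -0.5 0;0 0 -1 0;3 0 -1 0;6 0 -1 0;9 0 -1 0;12 0 -1 0;15 0 -1 0;18 0 -1 0",
)

```text
clock: 8.3
ee_pos: [520.0, 3.2, 46.9]
tool_rot: [0.997, 0.075, -0.002, -0.0]
wrist_force: [-9.2, -1.3, 7.2]
finger_gap: 50.2
```

```bash
python3 -c "
from h import *
rep(-37,17,47)"
```

```text
clock 8.3 ee board [-45.4  17.5] 46.9 tgt world [528.4   4. ] tool delta [ 8.4  0.5 -0.2] turn -0.0 tilt [-0.004  0.    -1.   ] gap 50.2 F [-9.21 -1.34  7.19]
```

>>> carry_out(
  deltas="2 0 0 0;4 0 0 0;6 0 0 0;7 0 0 0;8 0 0 0;8 0 0 0;8 0 0 0;8 0 0 0",
)

```text
clock: 9.1
ee_pos: [527.9, 4.3, 46.9]
tool_rot: [0.997, 0.075, -0.002, -0.0]
wrist_force: [-7.8, -0.7, 5.1]
finger_gap: 50.3
```

```bash
python3 -c "
from h import *
rep(-37,17,47)"
```

```text
clock 9.1 ee board [-37.4  17.4] 46.9 tgt world [528.4   4. ] tool delta [ 0.4  0.4 -0.1] turn 0.0 tilt [-0.004  0.    -1.   ] gap 50.3 F [-7.81 -0.71  5.13]
```

No stop felt yet; pushing on in small steps until the force climbs.

>>> carry_out(
  deltas="1 0 0 0;1 0 0 0;2 0 0 0;2 0 0 0;3 0 0 0;3 0 0 0;3 0 0 0;3 0 0 0",
)

```text
clock: 9.9
ee_pos: [528.3, 4.5, 46.9]
tool_rot: [0.997, 0.075, -0.005, -0.0]
wrist_force: [-21.6, -6.2, 15.8]
finger_gap: 50.4
```

The hard stop is felt: the 3 mm commanded gave 0.4 mm of motion and 22 N. I'll ease the push, lift to let the catch spring up, back off the handle, then rise.

>>> carry_out(
  deltas="-1 0 0 0;-2 0 0 0;-2 0 -3 0;-2 0 -7 0;-2 0 -11 0;-2 0 -15 0;-2 0 -18 0;-2 0 -20 0",
)

```text
clock: 10.7
ee_pos: [528.3, 4.6, 66.2]
tool_rot: [0.997, 0.075, -0.003, -0.0]
wrist_force: [-6.2, 1.5, -5.4]
finger_gap: 50.0
```

>>> carry_out(
  deltas="-4 0 0 0;-9 0 0 0;-14 0 0 0;-14 0 -20 0;-14 0 -40 0;-14 0 -60 0;-40 0 -80 0;-70 0 -100 0",
)

```text
clock: 11.5
ee_pos: [460.9, -6.1, 167.8]
tool_rot: [0.997, 0.075, 0.0, 0.0]
wrist_force: [-1.1, -0.3, 1.1]
finger_gap: 50.1
```

>>> carry_out(
  deltas="0 20 0 0;0 50 0 0;0 80 0 0;0 110 0 0;0 140 0 0;0 160 0 0;0 160 0 0;0 160 0 0",
)

```text
clock: 12.3
ee_pos: [484.9, -164.0, 167.1]
tool_rot: [0.997, 0.075, -0.0, -0.0]
wrist_force: [-0.5, -0.1, 0.2]
finger_gap: 50.2
```

```bash
python3 -c "
from h import *
rep(-37,17,47)
a=cv2.resize(env.capture('side')[170:280,180:340],None,fx=5,fy=5,interpolation=2)
cv2.imwrite('pics/s5.png',a)"
```

```text
clock 12.3 ee board [-105.2 -142.5] 167.1 tgt world [528.4   4. ] tool delta [  68.  -159.5  120.1] turn -0.07 tilt [-0.  0. -1.] gap 50.2 F [-0.48 -0.09  0.24]
```

View pics/s5.png

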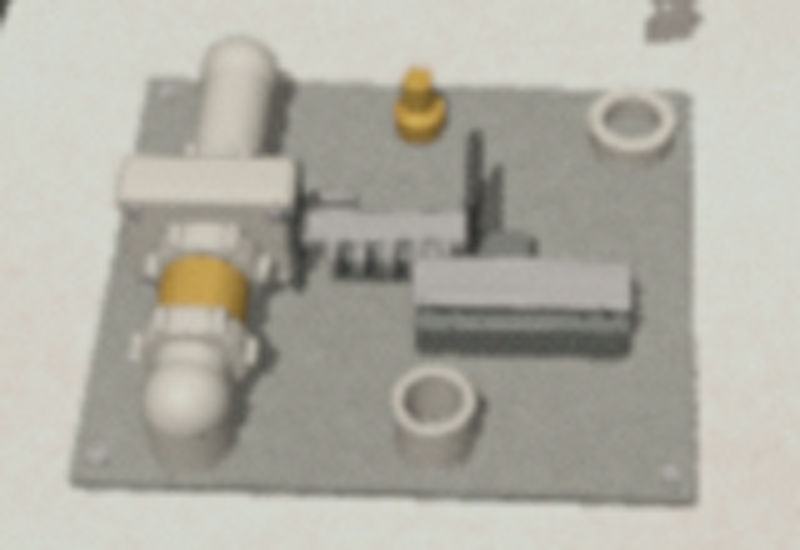

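In the picture the catch is up: its rim shows at (415–630, 312), as at the start. The handle has moved to (475,132–250), and the nut, plug and coupling are where they were. One number check before handing in.

```bash
python3 -c "
from h import *
S=lambda x,y,o,z:ray('side',(x+.5)/5-.5+o,(y+.5)/5-.5+170,z)[:2]
d=RB.T@(S(475,132,180,88)-S(532,132,185,88)); print('handle travel',d)
print('pedal corner shift',RB.T@(S(630,263,180,64)-S(606,263,185,64)))
print(env.job_done())"
```

```text
handle travel [46.44541602  1.62214026]
pedal corner shift [0.55260349 0.01901858]
the job is handed in; nothing more can be done
None
```

I shut the valve and handed the job in at about 12 s of the 32 s allowed; the hand-in gives no verdict.

**What I did:** With the fingers 50 mm apart, one fingertip pressed the catch down to its stop. The other then pushed the handle until the bolt hit its hard stop. I eased the push and lifted, so the catch sprang up while the handle was still held. Then I backed the arm clear.

**Last checks:**
- **Bolt:** the force rose to 22 N at the hard stop, with only 0.4 mm of motion for 3 mm commanded. In the camera picture the handle had moved 46.4 mm, give or take 2 mm. That agrees with the 48 mm full travel but is close to the 45.5 mm limit, so the hard stop is the stronger evidence.
- **Catch:** it looks fully up in the last picture, and its top corner is within 0.6 mm of where it started.
- **Loose parts:** the nut, plug and coupling show no visible movement. I did not look at the bowl, wrench, spray or jar again, but the planned path stayed clear of them.
- **Robot:** it touches nothing, and the wrist force reads about zero.

**Readings that disagreed:**
- **Board frame:** the origin turned out to be about 18.5 mm behind the board centre. I corrected for this from the pedal and handle positions.
- **Camera views:** the top and side views differed by about 5 mm in y, which the finger placement allowed for.
- **Push force:** partway through the push the down force rose to 27 N, so I eased off 1 mm; the catch stayed down.

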